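Clip a food box shut before the kitchen is sprayed

ROBOT

A 7-joint arm with a two-finger parallel gripper is mounted at the origin on the work surface. World frame = base frame: x ahead of the robot, y to its left, z up, the work surface at z = 0. Lengths are in m, angles in rad, forces in N, time in s.
With the tool pointing down it reaches from about 0.425 to 1.025 m from the base axis. Payload 9.4 kg.
Tool frame: the origin (TCP) lies at the very end of the fingers, on their centre line; the grasp point (between the pads) lies 19 mm behind it (bot.grip_point_offset is the z of the grasp point in the tool frame, in m); z points along the fingers, y is the line along which they close (so a half turn about z gives the same grasp; the last joint's range is limited). The gripper opens to 85 mm and grips with 20 to 120 N. Pads are 22 mm wide; open, the fingers measure 114 mm over their backs; the gripper's body (76 mm by 85 mm) begins 54 mm behind the grasp point. The pads swing forward as they close: fully open they stand 13 mm farther back than shut.
Start: joints at [-1.218, 0.599, -0.003, 1.599, 0.002, 0.943, -0.08], TCP at [0.302, 0.659, 0.231] pointing down, gripper open.
Joint ranges: [-2.57, 2.57], [-0.35, 1.97], [-1.29, 1.29], [0.11, 2.56], [-1.05, 4.19], [0.11, 1.86], [-2.63, 2.63]. Speed limits (rad/s): [2.22, 2.22, 3.01, 3.01, 3.14, 3.14, 3.14].

INTERFACE

Orientations are given as a rotation vector (axis times angle).
In Python, from bench import bot gives the robot as it stands. Calls block until the motion is done:
- bot.move_pose(position, orientation): joint-space move of the TCP to a pose.
- bot.move_l(position, rotation=None, vel=0.15, until_force=None): straight line of the TCP; rotation=None keeps the orientation; vel is the mean speed in m/s. With until_force (N) it stops when the force on the tool has changed by that much, and returns True; else False.
- bot.move_j(angles): joint-space move.
- bot.move_gripper(opening, strength=None): finger opening in m; strength is the grip in N (None keeps the last); returns when the fingers have stopped.
- bot.pause(seconds).
- bot.solve_ik(position, orientation): joint angles nearest the present ones, or None.
- bot.get_obs(): the state.
- bot.grab_frame(name): name is "side" or "top"; returns a dict with "img" (420x560x3 uint8, blue, green, red), "mtx" (3x3 intrinsics, pixels), "R" (3x3) and "t" (3): a world point X has camera coordinates R X + t. Camera axes: x right, y down, z forward; pixel columns grow to the right and rows downward; lengths in m; the calibration is good to about 2 mm. A picture is of the moment at which its call begins. There is no depth.
A pose or a line that the arm cannot do raises bot.Unreachable and nothing moves.
- bot.close_job(): hands the job in; it is judged then, once.
The state is a dict: "time": time; "qpos": joint angles; "qd": joint speeds; "joint_efforts": joint torques, N m; "ee_pos": TCP position; "orientation": TCP orientation; "ft_force": force on the tool from outside, world axes, zero at the start; "wrist_torque": the same for the moment, N m; "width": finger opening in m; "grip_force": force on a finger pad.
Only numpy, scipy, OpenCV 4.12 (cv2) and the standard library are available. Lean on these libraries where they do the work, as an engineer would, in place of code of your own. Each camera call takes 0.05 s, during which the arm holds its last target. There are 200 camera calls.

TASK

The kitchen is about to be sprayed and the box of rice is not sealed: its lid is on, but the two blue clip flaps on opposite sides of it still stand open. With the fingertips, fold each flap over and down and press it in against the side of the box until its edge has caught beneath the rim lip and it stays shut by itself. Do not pick anything up, do not shove the box out of its place, and leave everything else on the table as it is.

Things in the scene. Friction and masses are not known exactly. Their poses are not given: they have to be found in the camera images.
- ricebox: Box to seal: clear, full of cream rice, white lid, blue clip flaps. Loose on the table, about 3 kg. Origin: centre of underside, z up. Walls 126 mm (x) by 176 mm (y); lid 150 (x) by 200 (y), top 126 mm above table. Flaps on its x sides are shut; the one on +y (flap_l) and the one on -y (flap_r) stand open; their hinge lines run along x, 100 mm from the box's z axis, 120 mm above the table.
- flap_l (a joint): Angle (rad) of the open flap on the box's +y side: 0 = hanging shut against the side (a stop), 1.57 = straight out, level, more = standing up (stop at 2.9). Plate 80 mm wide along box x (centred), 3 mm thick, 30 mm long from the hinge line; hook on its inner face 21 mm from the hinge, reaching 9 mm inwards. Moves lightly and stays put above 0.7; nearer in it springs back out unless caught.
- flap_r (a joint): The same for the like flap on the box's -y side (0 = shut, 1.57 = straight out, more = standing up). On either flap the hook meets the lip at about 0.32 and then takes 5 to 10 N, pushed inwards near the free edge, to snap over; caught, it rests below 0.05. About as much pulls it off again.
- flap_l_edge (a point): Middle of the free edge of flap_l, on its outer face, 30 mm from the hinge line; flap shut: 103 mm from the box's z axis, 90 mm above the table. The rim lip that the hook must pass under is a clear rib 4 mm thick along the box's side, its middle 101 mm above the table, its edge 99.5 mm from the box's z axis.
- flap_r_edge (a point): Middle of the free edge of flap_r, on its outer face, likewise.
- beanbox: A second box of the same kind and size, full of dark red beans, all four flaps already shut; leave it. Origin: centre of its underside. 126 mm high.
- spicejar: Spice jar with a red cap, 50 mm across, 85 mm high; leave it. Origin: centre of its underside.
- tin: Small tin with a yellow band, 54 mm across, 60 mm high; leave it. Origin: centre of its underside.
- sprayer: Sanitiser trigger bottle with a green band and white head, 68 mm across, 210 mm high; leave it. Origin: centre of its underside.
- mug: White mug, 80 mm across, 90 mm high, with a handle; leave it. Origin: centre of its underside.
- spatula: Spatula with a wooden handle lying flat, about 240 mm long; leave it. Origin: on its underside, near its middle.
- saltpot: Steel salt pot, 44 mm across, 83 mm high; leave it. Origin: centre of its underside.
Not all that is in view belongs to the job. Leave any green or purple look-alike of the ricebox alone.

How it is judged:
At the end, for the whole second after the job is handed in: Both flaps of the rice box are caught under the rim lip (each joint below 0.12 rad, where only the lip can keep it), and the box stands upright and still within 25 mm of where it stood (value of joint each of flap_l, flap_r below 0.12 rad and linear speed of ricebox below 0.01 m/s and distance of ricebox from where it was at the start of the episode below 0.025 m and angle between ricebox's own z axis and vertical below 0.05 rad); the robot touches nothing.
It fails at once if the rice box is lifted or tipped (height (world z) of ricebox above 0.012 m or angle between ricebox's own z axis and vertical above 0.12 rad).
It fails at once if the rice box is shoved more than 25 mm from its place (distance of ricebox from where it was at the start of the episode above 0.025 m).
It fails at once if something else on the table is moved by more than 25 mm or picked up (distance of any of beanbox, spicejar, tin, sprayer, mug, spatula, saltpot from where it was at the start of the episode above 0.025 m).
It also fails if it takes over 48 s, if anything falls off the work surface, if the arm or the gripper's body presses on something with over 40 N, if the wrist force passes 120 N, or if a joint passes its speed limit or range.

## Working session

There is one attempt and no reset: what is moved stays moved. The work goes in short steps, each a Python script; the robot and the scene stay as the last script left them, time stands still between calls to the robot, and variables do not carry over. Pictures are saved under pics/ and viewed, at most 10 in all, crops included, and the job is handed in when it is done.

```bash
mkdir -p pics
python3 - <<'E'
from bench import bot
import cv2,json,numpy as np
for n in("top","side"):
    f=bot.grab_frame(n); cv2.imwrite(f"pics/{n}0.png",f["img"])
    print(n,np.round(f["mtx"],1).tolist(),np.round(f["R"],3).tolist(),np.round(f["t"],3).tolist(), (-f["R"].T@f["t"]).round(3))
print(bot.get_obs())
E
```

```text
top [[404.5, 0.0, 281.7], [0.0, 404.5, 207.9], [0.0, 0.0, 1.0]] [[0.004, -1.0, -0.013], [-0.996, -0.003, -0.088], [0.088, 0.013, -0.996]] [0.082, 0.54, 1.122] [0.44  0.069 1.166]
side [[407.5, 0.0, 283.8], [0.0, 407.5, 209.1], [0.0, 0.0, 1.0]] [[0.75, 0.661, 0.01], [0.605, -0.679, -0.416], [-0.268, 0.318, -0.909]] [-0.43, -0.239, 1.277] [ 0.809 -0.284  1.067]
{'time': 0.1, 'qpos': array([-1.21767388,  0.60006474, -0.00253634,  1.60004827,  0.00181401,
        0.94287953, -0.07981735]), 'qd': array([-0.00111691, -0.00109458,  0.00139505, -0.00086688,  0.00155808,
       -0.00271815,  0.000328  ]), 'joint_efforts': array([ 4.98944137e-03, -7.77990174e+01,  1.57014135e+00, -2.58626497e+01,
        1.27646231e-02,  5.44958559e-03,  4.90078037e-06]), 'ee_pos': array([0.30196018, 0.65866904, 0.23048981]), 'orientation': array([-6.69878312e-01, -3.06918448e+00,  2.18254752e-03]), 'ft_force': array([-0.91437328, -0.2274281 ,  0.01193034]), 'wrist_torque': array([-0.01239315,  0.01364163,  0.0304509 ]), 'grip_force': 0.0, 'width': 0.08549026118878907}
```

View pics/top0.png

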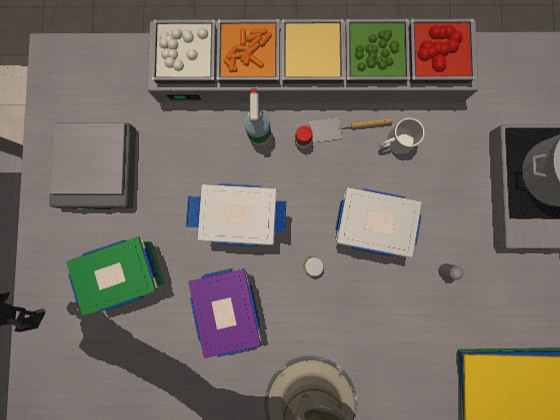

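View pics/side0.png

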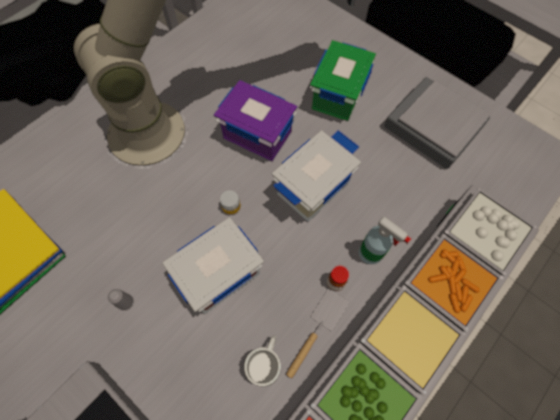

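Candidates: the white-lid box at top (238,214) has blue flaps standing out at (194,212) and (281,216). The other white-lid box, at (379,222), is shut. The green (113,276) and purple (225,312) boxes are look-alikes. I choose (238,214) and check it in a close crop.

Run:
```python
import cv2,numpy as np
a=cv2.imread("pics/top0.png")[170:260,175:300]; b=cv2.imread("pics/side0.png")[120:230,260:370]
a=cv2.resize(a,None,fx=6,fy=6,interpolation=cv2.INTER_CUBIC);b=cv2.resize(b,None,fx=5,fy=5,interpolation=cv2.INTER_CUBIC)
cv2.imwrite("pics/ca.png",a);cv2.imwrite("pics/cb.png",b)
```

```text
(no output)
```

View pics/ca.png

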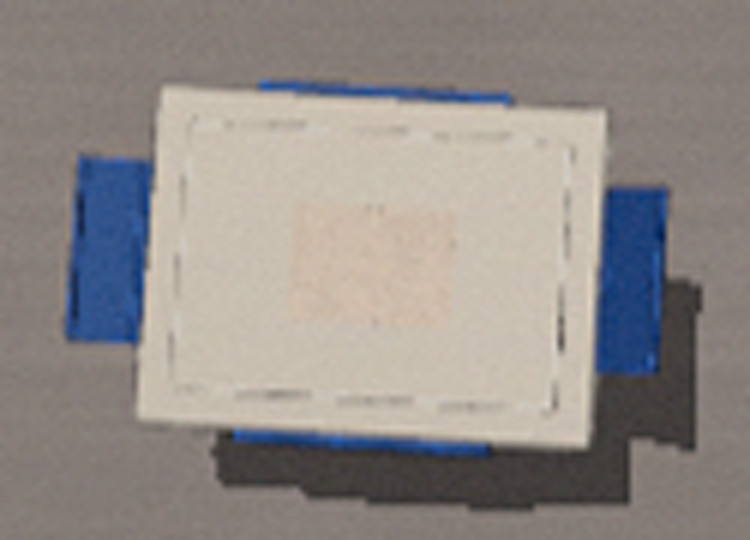

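View pics/cb.png

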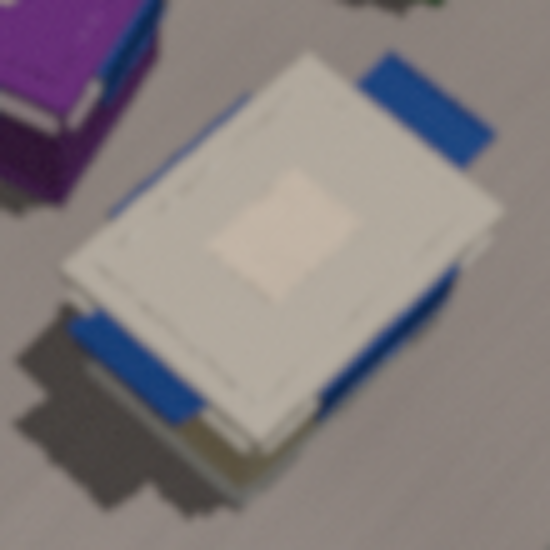

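The crops show cream contents below a white lid, with both end flaps sticking out, so this is the rice box. In crop a the lid corners are at (163,88), (607,110), (590,448) and (138,420). The flap free edges run from (80,157) to (68,342) and from (668,188) to (658,375).

```bash
cat > meas.py <<'E'
from bench import bot
import numpy as np
F={n:bot.grab_frame(n) for n in("top","side")}
def ray(n,p):
    f=F[n];d=f["R"].T@np.linalg.inv(f["mtx"])@np.array([p[0],p[1],1.]);return -f["R"].T@f["t"],d
def atz(n,p,z):
    o,d=ray(n,p);return o+d*(z-o[2])/d[2]
def tri(a,b):
    o1,d1=ray("top",a);o2,d2=ray("side",b)
    s=np.linalg.lstsq(np.c_[d1,-d2],o2-o1,rcond=None)[0]
    p,q=o1+d1*s[0],o2+d2*s[1];return (p+q)/2,np.linalg.norm(p-q)
E
python3 - <<'E'
from meas import *
A=lambda x,y:((x+.5)/6+174.5,(y+.5)/6+169.5)
B=lambda x,y:((x+.5)/5+259.5,(y+.5)/5+119.5)
top=[(163,88),(607,110),(590,448),(138,420)]; # +x+y, +x-y, -x-y, -x+y
c=np.array([atz("top",A(*p),.126) for p in top]); print(c.round(4),c.mean(0).round(4))
cs=np.array([atz("side",B(*p),.126) for p in [(503,210),(260,450),(65,268),(310,53)]]);print(cs.round(4),cs.mean(0).round(4))
for c_ in(c,cs):
    print("sizes",[np.linalg.norm(c_[i]-c_[i-1]).round(4) for i in range(4)])
    yv=(c_[0]-c_[1]+c_[3]-c_[2]);print("yaw",np.arctan2(-yv[0],yv[1]))
for a,b in [((80,157),(495,133)),((68,342),(392,52)),((668,188),(175,422)),((658,375),(72,325))]:
    p,e=tri(A(*a),B(*b));print(p.round(4),e.round(4))
E
```

```text
[[0.5924 0.2905 0.126 ]
 [0.5832 0.0979 0.126 ]
 [0.4376 0.1044 0.126 ]
 [0.4488 0.2982 0.126 ]] [0.5155 0.1977 0.126 ]
[[0.5925 0.2868 0.126 ]
 [0.5856 0.091  0.126 ]
 [0.4408 0.1037 0.126 ]
 [0.4508 0.2966 0.126 ]] [0.5174 0.1945 0.126 ]
sizes [np.float64(0.1438), np.float64(0.1928), np.float64(0.1457), np.float64(0.1941)]
yaw -0.052800055703298425
sizes [np.float64(0.1421), np.float64(0.196), np.float64(0.1453), np.float64(0.1931)]
yaw -0.043336409493355356
[0.5609 0.3245 0.1262] 0.0035
[0.4826 0.3306 0.1211] 0.0006
[0.5473 0.0705 0.1379] 0.0023
[0.4693 0.0762 0.1361] 0.0022
```

```bash
cat > act.py <<'E'
from bench import bot
import numpy as np
from scipy.spatial.transform import Rotation as Rn
C=np.array([.5165,.196]);yaw=-.048
ux=np.array([np.cos(yaw),np.sin(yaw)]);uy=np.array([-ux[1],ux[0]])
def pose(off,z,s): return np.r_[C+s*uy*off,z]
def orient():
    q=bot.get_obs()["qpos"];best=None
    for s in(1,-1):
        y=np.r_[s*ux,0];z=np.array([0,0,-1.]);r=Rn.from_matrix(np.c_[np.cross(y,z),y,z]).as_rotvec()
        k=bot.solve_ik(pose(.124,.2,1),r)
        if k is not None and(best is None or abs(k-q).max()<best[0]):best=(abs(k-q).max(),r)
    return best[1]
def say(m):
    o=bot.get_obs();d=o["ee_pos"][:2]-C
    print(m,"t%.1f"%o["time"],"x%.4f off%.4f z%.4f"%(d@ux,d@uy,o["ee_pos"][2]),o["ft_force"].round(1))
def fold(s):
    bot.move_l(pose(.124,.16,s),vel=.15);say("above")
    print(bot.move_l(pose(.124,.083,s),vel=.06,until_force=15));say("down")
def press(s,off=.110,f=14):
    print(bot.move_l(pose(off,.083,s),vel=.02,until_force=f));say("in")
def away(s):
    bot.move_l(pose(.145,.083,s),vel=.08);bot.move_l(pose(.145,.2,s),vel=.15);say("away")
E
python3 - <<'E'
from act import *
bot.move_gripper(0.0,20)
bot.move_pose(pose(.124,.2,1),orient());say("start")
fold(1);press(1)
E
```

```text
start t2.5 x-0.0008 off0.1260 z0.1999 [ 0.1 -0.3 -0. ]
above t2.9 x-0.0004 off0.1246 z0.1597 [-0.2 -0.1 -0.6]
False
down t4.3 x0.0001 off0.1240 z0.0833 [ 0.1  0.5 -0.3]
True
in t4.9 x-0.0001 off0.1148 z0.0830 [-0.2  1.1  1.7]
```

Run:
```python
from act import *
press(1,.108,14)
away(1)
import cv2
for n in("top","side"):
    cv2.imwrite(f"pics/{n}1.png",bot.grab_frame(n)["img"])
a=cv2.imread("pics/top1.png")[170:260,175:300]; b=cv2.imread("pics/side1.png")[120:230,260:370]
a=cv2.resize(a,(400,288),interpolation=cv2.INTER_CUBIC);b=cv2.resize(b,(400,400),interpolation=cv2.INTER_CUBIC)
cv2.imwrite("pics/m1.png",np.hstack([np.vstack([a,np.zeros((112,400,3),np.uint8)]),b]))
```

```text
True
in t5.2 x-0.0002 off0.1149 z0.0830 [-0.4  2.6  1.7]
away t6.7 x-0.0004 off0.1447 z0.1993 [-0.1 -0.  -0.7]
```

View pics/m1.png

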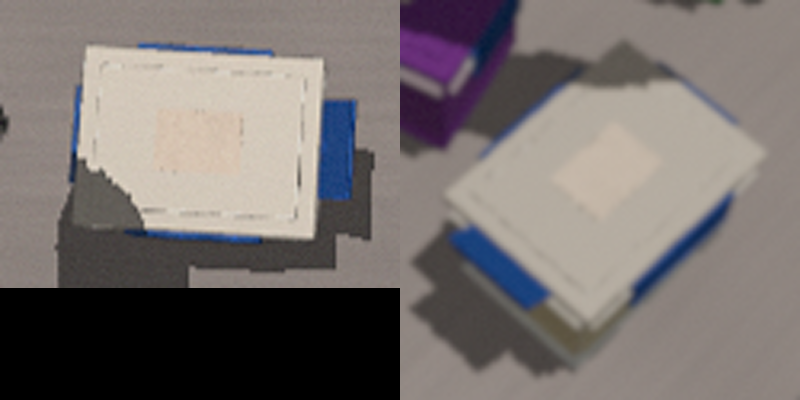

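Flap_l is down. Only a thin strip shows at its side, and the fingers stopped 103.8 mm out, which matches the shut position. Next is flap_r.

Run:
```python
from act import *
bot.move_l(pose(.124,.2,-1),vel=.15)
fold(-1);press(-1,.108,14);press(-1,.108,14);away(-1)
bot.move_l(pose(.25,.25,-1),vel=.15)
import cv2
for n in("top","side"):
    cv2.imwrite(f"pics/{n}2.png",bot.grab_frame(n)["img"])
a=cv2.imread("pics/top2.png")[170:260,175:300]; b=cv2.imread("pics/side2.png")[120:230,260:370]
a=cv2.resize(a,(400,288),interpolation=cv2.INTER_CUBIC);b=cv2.resize(b,(400,400),interpolation=cv2.INTER_CUBIC)
cv2.imwrite("pics/m2.png",np.hstack([np.vstack([a,np.zeros((112,400,3),np.uint8)]),b]))
```

```text
above t9.1 x-0.0002 off-0.1239 z0.1598 [ 0.5  0.5 -0.3]
False
down t10.6 x0.0000 off-0.1241 z0.0833 [-0.5 -0.5 -1.4]
True
in t11.2 x-0.0004 off-0.1131 z0.0826 [ 0.  -1.3  1. ]
True
in t11.4 x-0.0006 off-0.1132 z0.0825 [ 0.7 -1.   1.2]
away t12.9 x-0.0005 off-0.1448 z0.1994 [-0.5  0.3 -0.1]
```

View pics/m2.png

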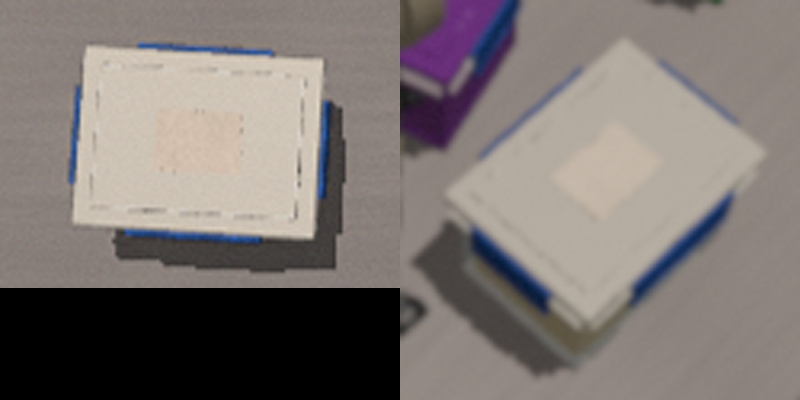

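Both flaps now lie flat like the factory-shut ones, and the lid hasn't moved. The two press stops, 114.8 + 113.2 = 228 mm, match 2 × (103 + 11).

```bash
python3 -c "
from bench import bot
print(bot.close_job())"
```

```text
the job is handed in; nothing more can be done
None
```

I folded both flaps of the rice box down and pressed them until they caught under the lip; the last pictures show them staying shut with the box still in place, and the job is handed in (the hand-in returned no verdict).

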